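# Reagent change at the clinic bench

## Robot

A 6-joint arm with a two-finger parallel gripper is mounted at the origin on the work surface. World frame = base frame: x ahead of the robot, y to its left, z up, the work surface at z = 0. Lengths are in m, angles in degrees, forces in N, time in s.
With the tool pointing down it reaches from about 0.275 to 1 m from the base axis. Payload 8.4 kg.
Tool frame: the origin (TCP) lies at the very end of the fingers, on their centre line; the grasp point (between the pads) lies env.grasp_offset behind it (env.grasp_offset is the distance from the TCP to the grasp point, in m); z points along the fingers, y is the line along which they close (so a half turn about z gives the same grasp; the last joint's range is limited). The gripper opens to 85 mm and grips with 20 to 120 N. Pads are 22 mm wide; open, the fingers measure 114 mm over their backs; the gripper's body (76 mm by 85 mm) begins 54 mm behind the grasp point. The pads swing forward as they close: fully open they stand 13 mm farther back than shut.
Start: joints at [68.216, 20.225, 93.587, -0, 66.188, -0.138], TCP at [0.231, 0.581, 0.231] pointing down, gripper open.
Joint ranges: [-150.9, 150.9], [-52.94, 120.26], [3.33, 152.33], [-74.26, 254.26], [0, 154.13], [-172.89, 172.89]. Speed limits (degrees/s): [127.2, 127.2, 159.86, 180, 180, 180].

## Interface

Orientations are given as [roll, pitch, yaw] about the fixed x, y, z axes, in that order (R = Rz(yaw) Ry(pitch) Rx(roll)).
In Python, from workcell import env gives the robot as it stands. The module is installed in compiled form; this text tells all that it offers.
- The arm moves only by the shell command python3 -m jog 'ROWS' [OPENING] [FORCE]. ROWS is JSON, a list of rows, each a list of 2 entries, a list of its own where there are three numbers: the shift along the tool's x, y, z each as a share of 0.04 m, from -1 to 1, then the turn about the tool's z as a share of 5 degrees, from -1 to 1. In form: [[[dx, dy, dz], turn], ...]. A call has exactly 10 rows; each row shifts and turns the commanded pose from where the row before left it, along the tool's axes as they then stand; what a row does not reach is not made up. A row lasts 1/12 s, in which the tool goes at most 41.7 mm and 7.16 degrees, less where a joint would pass 70% of its speed; a pose out of reach is approached as far as the arm can. A call with a number of a shift or a turn outside -1 to 1 is refused whole. A call with a gripper value outside its range is refused whole. OPENING is the closure in counts, from 0 (fully open) to 255 (shut), set as the call begins (- or left out, the last holds). The fingers move at their own pace and stop on an object; FORCE is the grip in N (left out, the last holds). Time passes only in rows, so rows that do not move let the fingers close, or fill a call up. It gives the time, the measured TCP pose, the force, the opening and the grip force at its end, in the units of the state.
- env.observe(): the state, without advancing time (a new reading comes with each control period).
- env.camera(name): name is "scene" or "top" or "wrist"; returns a dict with "pixels" (400x640x3 uint8, red, green, blue), "vertical_fov" (degrees; the focal length in pixels is half the picture's height over the tangent of half this angle, whatever the lens; pixels are square), "cx", "cy" (the principal point, pixels), "k1" (the pictures are not rectified: a ray, as slopes to the right and down, at radius r is drawn at 1 + k1 r^2 times it, then the intrinsics apply), "position" and "orientation" of the camera in the world. Camera axes: x right, y up, looking along -z (the intrinsics and any distortion apply to the point x, -y, -z); pixel columns grow to the right and rows downward; lengths in m; the calibration is good to about 2 mm. A picture is of the moment at which its call begins. There is no depth.
- env.job_done(): hands the job in; it is judged then, once.
The state is a dict: "clock": time; "joints": joint angles; "joint_velocities": joint speeds; "tau": joint torques, N m; "position": TCP position; "ee_rot": TCP orientation; "wrist_force": force on the tool from outside, world axes, zero at the start; "torque": the same for the moment, N m; "grip_width": finger opening in m; "grip_force": force on a finger pad.
Only numpy, scipy, OpenCV 4.12 (cv2) and the standard library are available. Lean on these libraries where they do the work, as an engineer would, in place of code of your own. Each camera call takes 0.05 s, during which the arm holds its last target. There are 200 camera calls.

## Task

Finish the reagent change: tip the tray over the waste tub so that all the spent test cartridges slide off into the tub, and set the emptied tray back flat and square in the middle of its mat. Stand a spare bottle upright in every empty cell of the bottle carrier, right down on the cell's floor. Leave the bottles already in the carrier and the carton and the tall bottle behind the tub where they are.

Things in the scene. Friction and masses are not known exactly. Their poses are not given: they have to be found in the camera images.
- tray_handle (a point): Centre of the handle of the loose aluminium tray (0.3 to 0.55 kg, level on the mat at the start): a straight bar across its width over mid-length, 172 mm along y, 14 mm thick (x), 26 mm high; this point is 95 mm above the tray's underside. Flat uprights 16 by 6 mm at y = +-83 mm, 108 mm high, carry it; cartridges pass freely under it. x points to the tray's open end, z up.
- tray_lip (a point): Middle of the tray's open edge, on top of its floor: 110 mm towards +x of the handle and 91 mm below it (same axes). The tray is 220 mm long (x) by 172 mm wide over the uprights; floor 4 mm thick; walls 22 mm high from its underside and 4 mm thick on the long sides and the -x end; no wall at +x.
- mat: Black rubber mat fixed to the bench, 260 mm (x) by 200 mm (y), 3 mm thick; origin at the centre of its underside on the bench. The tray starts on it with its x roughly along the mat's x.
- cart1_mid (a point): Spent test cartridge 1, loose on the tray at the start, or absent: white plastic block 66 (x) by 38 (y) by 22 mm with a raised pad on top (30 by 28 mm, 28 mm in all), 0.05 kg. Point at its centre, 14 mm above its underside, z up. It begins to slide on the tray at a slope between about 16 and 28 degrees.
- cart2_mid (a point): Spent test cartridge 2, loose on the tray at the start, or absent: white plastic block 66 (x) by 38 (y) by 22 mm with a raised pad on top (30 by 28 mm, 28 mm in all), 0.05 kg. Point at its centre, 14 mm above its underside, z up. It begins to slide on the tray at a slope between about 16 and 28 degrees.
- cart3_mid (a point): Spent test cartridge 3, loose on the tray at the start, or absent: white plastic block 66 (x) by 38 (y) by 22 mm with a raised pad on top (30 by 28 mm, 28 mm in all), 0.05 kg. Point at its centre, 14 mm above its underside, z up. It begins to slide on the tray at a slope between about 16 and 28 degrees.
- cart4_mid (a point): Spent test cartridge 4, loose on the tray at the start, or absent: white plastic block 66 (x) by 38 (y) by 22 mm with a raised pad on top (30 by 28 mm, 28 mm in all), 0.05 kg. Point at its centre, 14 mm above its underside, z up. It begins to slide on the tray at a slope between about 16 and 28 degrees.
- tub: Open grey plastic waste tub fixed to the bench: 240 mm (x) by 200 mm (y) outside, 90 mm high, walls and floor 5 mm. Origin at the centre of its underside; z up.
- carrier: White bottle carrier fixed to the bench: open box 196 mm (x) by 132 mm (y), 45 mm high, walls, dividers and floor 4 mm, with 3 (x) by 2 (y) square cells 60 mm wide inside; centres at x = -64, 0, 64 mm and y = -32, 32 mm in its axes, cell floors 4 mm up. Origin at the centre of its underside, z up. Four or five of the cells are empty at the start.
- stock1_mid (a point): Stock bottle 1, standing at the start in the carrier cell at x = -64, y = -32 mm (carrier axes), or absent, and then that cell is empty. Same shape as the spare bottles. Point at its centre, 44 mm above its underside. To be left alone.
- stock2_mid (a point): Stock bottle 2, standing at the start in the carrier cell at x = -64, y = 32 mm (carrier axes), or absent, and then that cell is empty. Same shape as the spare bottles. Point at its centre, 44 mm above its underside. To be left alone.
- stock3_mid (a point): Stock bottle 3, standing at the start in the carrier cell at x = 0, y = -32 mm (carrier axes), or absent, and then that cell is empty. Same shape as the spare bottles. Point at its centre, 44 mm above its underside. To be left alone.
- stock4_mid (a point): Stock bottle 4, standing at the start in the carrier cell at x = 0, y = 32 mm (carrier axes), or absent, and then that cell is empty. Same shape as the spare bottles. Point at its centre, 44 mm above its underside. To be left alone.
- stock5_mid (a point): Stock bottle 5, standing at the start in the carrier cell at x = 64, y = -32 mm (carrier axes), or absent, and then that cell is empty. Same shape as the spare bottles. Point at its centre, 44 mm above its underside. To be left alone.
- stock6_mid (a point): Stock bottle 6, standing at the start in the carrier cell at x = 64, y = 32 mm (carrier axes), or absent, and then that cell is empty. Same shape as the spare bottles. Point at its centre, 44 mm above its underside. To be left alone.
- spare1_mid (a point): Spare reagent bottle 1, loose, upright on the bench near the carrier: round white body 50 mm across and 48 mm high, sloping shoulder to 54 mm, then a black screw cap 32 mm across from 54 to 88 mm above its underside, to be gripped from above; 0.08 to 0.15 kg. Point at its centre line 44 mm above its underside, z up. There are five; four or five are needed, any of them.
- spare2_mid (a point): Spare reagent bottle 2, loose, upright on the bench near the carrier: round white body 50 mm across and 48 mm high, sloping shoulder to 54 mm, then a black screw cap 32 mm across from 54 to 88 mm above its underside, to be gripped from above; 0.08 to 0.15 kg. Point at its centre line 44 mm above its underside, z up. There are five; four or five are needed, any of them.
- spare3_mid (a point): Spare reagent bottle 3, loose, upright on the bench near the carrier: round white body 50 mm across and 48 mm high, sloping shoulder to 54 mm, then a black screw cap 32 mm across from 54 to 88 mm above its underside, to be gripped from above; 0.08 to 0.15 kg. Point at its centre line 44 mm above its underside, z up. There are five; four or five are needed, any of them.
- spare4_mid (a point): Spare reagent bottle 4, loose, upright on the bench near the carrier: round white body 50 mm across and 48 mm high, sloping shoulder to 54 mm, then a black screw cap 32 mm across from 54 to 88 mm above its underside, to be gripped from above; 0.08 to 0.15 kg. Point at its centre line 44 mm above its underside, z up. There are five; four or five are needed, any of them.
- spare5_mid (a point): Spare reagent bottle 5, loose, upright on the bench near the carrier: round white body 50 mm across and 48 mm high, sloping shoulder to 54 mm, then a black screw cap 32 mm across from 54 to 88 mm above its underside, to be gripped from above; 0.08 to 0.15 kg. Point at its centre line 44 mm above its underside, z up. There are five; four or five are needed, any of them.
- carton_mid (a point): Bystander: cardboard carton, 80 by 110 mm, 60 mm high, loose; its centre.
- spray_mid (a point): Bystander: tall white bottle 64 mm across, 170 mm high, loose, beyond the tub; its centre.
Not all that is in view belongs to the job. What is shaped like the carrier but pink or yellow is not meant.

How it is judged:
By the outcome, as a careful person would: the job done as asked, in the order asked, and still so for the second after the job is handed in, with the robot touching nothing.
Of cart1, cart2, cart3, cart4 only 2 to 4 are there at a start; the rules pass over those that are not, and their reading is None.
Of stock1, stock2, stock3, stock4, stock5, stock6 only 1 to 2 are there at a start; the rules pass over those that are not, and their reading is None.
At some moment in a run one of spare1, spare2, spare3, spare4, spare5 may be knocked a few centimetres aside while the robot is not near it.
It also fails if it takes over 192 s, if anything falls off the work surface, if the arm or the gripper's body presses on something with over 40 N, if the wrist force passes 120 N, or if a joint passes its speed limit or range.

## Working session

There is one attempt and no reset: what is moved stays moved. The work goes in short steps, Python scripts to look and compute and a shell command to move; the robot and the scene stay as the last step left them, time stands still between calls to the robot, and variables do not carry over. Pictures are saved under pics/ and viewed, at most 14 in all, crops included, and the job is handed in when it is done.

```bash
mkdir -p pics
cat > h.py <<'E'
import numpy as np, cv2, json
from scipy.spatial.transform import Rotation as R
from workcell import env
def rot(o):
    o=np.array(o,float)
    return o if o.shape==(3,3) else R.from_euler('xyz',o,degrees=True).as_matrix()
def snap(name,fn=None):
    c=env.camera(name)
    if fn: cv2.imwrite('pics/'+fn,cv2.cvtColor(np.array(c['pixels'],np.uint8),cv2.COLOR_RGB2BGR))
    return c
def K(c):
    f=200/np.tan(np.radians(c['vertical_fov'])/2)
    return np.array([[f,0,c['cx']],[0,f,c['cy']],[0,0,1.]]),np.array([c['k1'],0,0,0.])
def ray(c,uv):
    k,d=K(c); p=cv2.undistortPoints(np.array(uv,float).reshape(-1,1,2),k,d).reshape(-1,2)
    v=np.c_[p[:,0],-p[:,1],-np.ones(len(p))]
    return np.array(c['position']),v@rot(c['orientation']).T
def onz(c,uv,z):
    o,v=ray(c,uv); return o+v*((z-o[2])/v[:,2])[:,None]
def proj(c,P):
    k,d=K(c); q=(np.atleast_2d(P)-np.array(c['position']))@rot(c['orientation'])
    q=q*[1,-1,-1]
    return cv2.projectPoints(q.reshape(-1,1,3),np.zeros(3),np.zeros(3),k,d)[0].reshape(-1,2)
E
python3 - <<'E'
from h import *
np.set_printoptions(precision=4,suppress=True)
for n in ["scene","top","wrist"]:
    c=snap(n,n+'0.png'); print(n,c['vertical_fov'],c['cx'],c['cy'],c['k1'],c['position'],c['orientation'])
print(env.observe(),env.grasp_offset)
E
```

```text
scene 52.50452683779913 315.5314169690714 199.5539948100766 -0.07065951726699611 [1.1646 0.1759 0.9517] [ 39.6175  -1.0211 111.3539]
top 48.55777114804679 324.061327241739 193.92108732610478 -0.09507573804996439 [ 0.3607 -0.0487  1.3136] [  5.7719  -1.5656 -90.9037]
wrist 62.68230832186831 320.3463541157251 198.03400055838148 -0.06968509460086944 [0.1663 0.6069 0.3736] [-15.8524  -0.0116  68.3413]
{'clock': 0.15, 'joints': array([68.2171, 20.2545, 93.6184,  0.0012, 66.1896, -0.1365]), 'joint_velocities': array([-0.0432, -0.0264, -0.1127,  0.0653,  0.1171, -0.0525]), 'tau': array([  0.0003, -60.5632, -34.2336,   0.    ,   0.0061,   0.    ]), 'position': array([0.2304, 0.5806, 0.2307]), 'ee_rot': array([-179.9375,   -0.0013,  158.3531]), 'wrist_force': array([ 0.5268,  0.1984, -0.3133]), 'torque': array([-0.0384, -0.0007,  0.0106]), 'grip_force': 0.0, 'grip_width': 0.08523475418992306} 0.0187
```

View pics/top0.png

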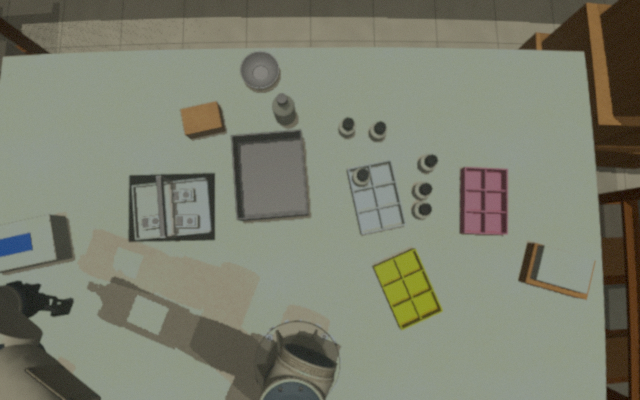

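View pics/scene0.png

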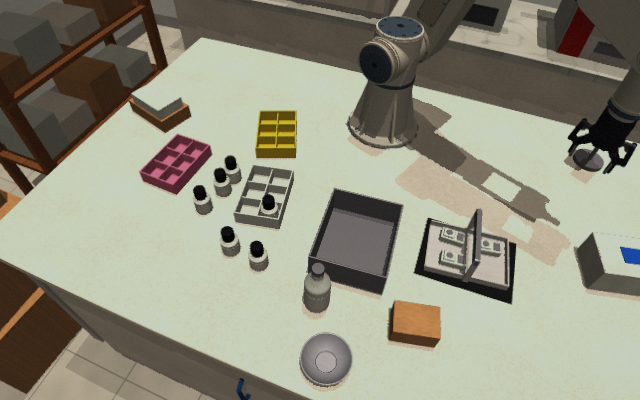

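Run:
```python
import cv2,numpy as np
t=cv2.imread('pics/top0.png')
a=cv2.resize(t[125:250,120:320],(800,500),interpolation=cv2.INTER_CUBIC)
cv2.imwrite('pics/a.png',a)
b=cv2.resize(t[105:245,335:445],(550,700//1),interpolation=cv2.INTER_CUBIC)
cv2.imwrite('pics/b.png',cv2.resize(b,(470,598)))
```

```text
(no output)
```

View pics/a.png

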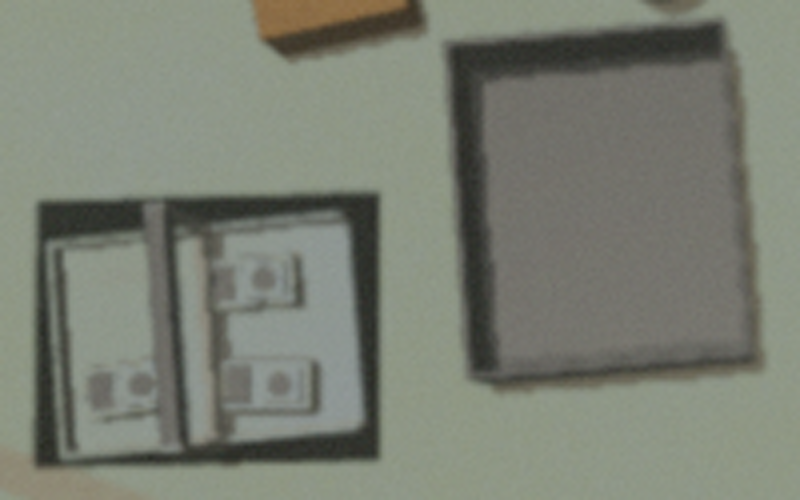

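View pics/b.png

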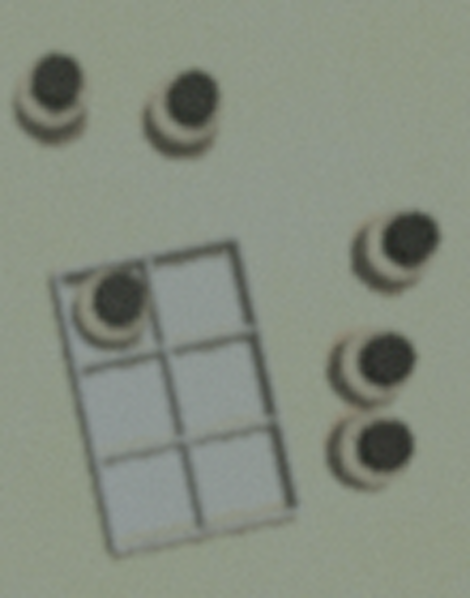

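Run:
```python
from h import *
np.set_printoptions(precision=4,suppress=True)
c=snap('top')
A=lambda p:np.array(p)/4+[120,125]-.4
B=lambda p:np.array(p)/4.273+[335,105]-.4
m=onz(c,A([(40,202),(380,195),(378,458),(37,465)]),.003);print('mat',m,m.mean(0),np.linalg.norm(np.diff(m,axis=0),axis=1))
h=onz(c,A([(153,205),(172,447)]),.111);print('handle',h,h.mean(0),np.linalg.norm(h[1]-h[0]),np.degrees(np.arctan2(*(h[1]-h[0])[[1,0]])))
t=onz(c,A([(447,43),(723,22),(758,364),(471,377)]),.09);print('tub',t,t.mean(0),np.linalg.norm(np.diff(t,axis=0),axis=1))
k=onz(c,B([(52,275),(237,240),(297,517),(112,555)]),.045);print('car',k,k.mean(0),np.linalg.norm(np.diff(k,axis=0),axis=1))
print('caps',onz(c,B([(57,82),(192,100),(412,240),(387,360),(385,445),(120,300)]),.088))
```

```text
mat [[0.5571 0.4973 0.003 ]
 [0.5586 0.2391 0.003 ]
 [0.3633 0.2391 0.003 ]
 [0.3603 0.4945 0.003 ]] [0.4598 0.3675 0.003 ] [0.2582 0.1953 0.2554]
handle [[0.5376 0.3727 0.111 ]
 [0.3718 0.3563 0.111 ]] [0.4547 0.3645 0.111 ] 0.16658018284654114 -174.34212663919226
tub [[ 0.6528  0.1742  0.09  ]
 [ 0.6655 -0.0201  0.09  ]
 [ 0.4243 -0.0418  0.09  ]
 [ 0.418   0.156   0.09  ]] [0.5401 0.0671 0.09  ] [0.1947 0.2422 0.1979]
car [[ 0.5603 -0.1524  0.045 ]
 [ 0.5831 -0.2796  0.045 ]
 [ 0.3937 -0.3146  0.045 ]
 [ 0.3704 -0.1887  0.045 ]] [ 0.4769 -0.2338  0.045 ] [0.1293 0.1926 0.128 ]
caps [[ 0.6831 -0.155   0.088 ]
 [ 0.6703 -0.2448  0.088 ]
 [ 0.5746 -0.3891  0.088 ]
 [ 0.4947 -0.369   0.088 ]
 [ 0.4387 -0.3655  0.088 ]
 [ 0.5365 -0.1932  0.088 ]]
```

```bash
cat >> h.py <<'E'
def need(p,yaw=None):
    s=env.observe(); r=rot(s['ee_rot']); d=r.T@(np.array(p)-s['position'])/.04
    t='' if yaw is None else ((s['ee_rot'][2]-yaw+180)%360-180)/5
    print('pos',np.round(s['position'],4),'yaw',round(s['ee_rot'][2],2),'shares(tool axes)',np.round(d,3),'turn',t,'t',round(s['clock'],1))
E
python3 -m jog '[[[0,0,0],-0.78],[[0,0,0],-0.78],[[0,0,0],-0.78],[[0,0,0],-0.78],[[0,0,0],-0.78],[[0,0,0],-0.78],[[0,0,0],-0.78],[[0,0,0],0],[[0,0,0],0],[[0,0,0],0]]'
python3 -m jog '[[[-0.5,-0.59,0],0],[[-0.5,-0.59,0],0],[[-0.5,-0.59,0],0],[[-0.5,-0.59,0],0],[[-0.5,-0.59,0],0],[[-0.5,-0.59,0],0],[[-0.5,-0.59,0],0],[[-0.5,-0.59,0],0],[[-0.5,-0.59,0],0],[[-0.5,-0.59,0],0]]'
python3 - <<'E'
from h import *
c=snap('wrist','w1.png'); print(c['position'],c['orientation'])
need([.4547,.3645,.18],-174.35)
print(proj(c,[[.5376,.3727,.111],[.3718,.3563,.111]]))
E
```

```text
clock: 1.03
position: [0.2305, 0.5808, 0.2312]
ee_rot: [-180.0, -0.0, -174.5]
wrist_force: [0.1, 0.6, 0.3]
grip_width: 0.0854
grip_force: 0.0
clock: 1.87
position: [0.4538, 0.3646, 0.2314]
ee_rot: [180.0, 0.0, -174.5]
wrist_force: [-0.1, 0.9, 0.5]
grip_width: 0.0855
grip_force: 0.0
[0.38508739 0.3586238  0.37436348] [-1.58946257e+01 -5.49870206e-02  9.55396531e+01]
pos [0.4572 0.3614 0.2314] yaw -174.51 shares(tool axes) [0.057 0.086 1.285] turn -0.03135158012049146 t 1.9
[[319.2777347  281.27911539]
 [318.67196854  87.02387803]]
```

View pics/w1.png

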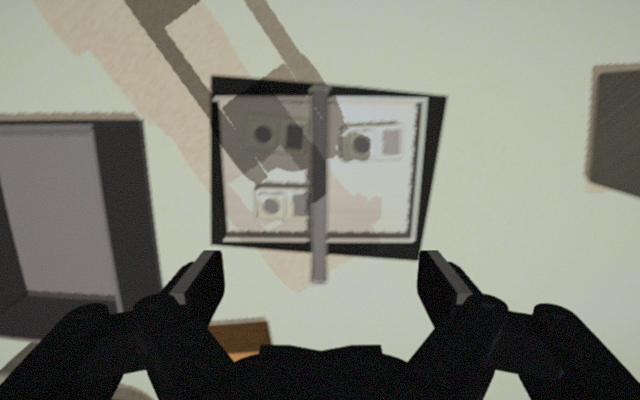

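```bash
python3 -m jog '[[[0.06,0.04,0.4],0],[[0,0.04,0.6],0],[[0,0,0.6],0],[[0,0,0.6],0],[[0,0,0.6],0],[[0,0,0.5],0],[[0,0,0.3],0],[[0,0,0.18],0],[[0,0,0],0],[[0,0,0],0]]'
python3 -m jog '[[[0,0,0],0],[[0,0,0],0],[[0,0,0],0],[[0,0,0],0],[[0,0,0],0],[[0,0,0],0],[[0,0,0],0],[[0,0,0],0],[[0,0,0],0],[[0,0,0],0]]' 255 40
python3 -c "
from h import *
need([.4547,.3645,.08]);print(env.observe()['grip_width'],env.observe()['grip_force'])"
```

```text
clock: 2.75
position: [0.4504, 0.369, 0.0806]
ee_rot: [180.0, 0.0, -174.4]
wrist_force: [0.0, -0.0, 0.4]
grip_width: 0.0854
grip_force: 0.0
clock: 3.58
position: [0.4503, 0.3685, 0.0805]
ee_rot: [-180.0, 0.0, -174.3]
wrist_force: [-0.6, -3.4, 5.5]
grip_width: 0.0135
grip_force: 40.8
pos [0.4503 0.3685 0.0805] yaw -174.35 shares(tool axes) [-0.1   -0.11   0.013] turn  t 3.6
0.013452164253239834 40.76480984687805
```

```bash
python3 -m jog '[[[0,0,-0.1],0],[[0,0,-0.25],0],[[0,0,-0.4],0],[[0,0,-0.5],0],[[0,0,-0.6],0],[[0,0,-0.6],0],[[0,0,-0.5],0],[[0,0,-0.4],0],[[0,0,-0.3],0],[[0,0,-0.1],0]]'
python3 -m jog '[[[-0.02,-0.08,0],0.02],[[-0.04,-0.16,0],0.02],[[-0.06,-0.24,0],0.02],[[-0.08,-0.32,0],0.02],[[-0.1,-0.4,0],0.02],[[-0.1,-0.4,0],0.02],[[-0.1,-0.4,0],0.02],[[-0.1,-0.4,0],0.02],[[-0.1,-0.4,0],0.02],[[-0.1,-0.4,0],0.02]]'
python3 -m jog '[[[-0.1,-0.4,0],0],[[-0.1,-0.4,0],0],[[-0.1,-0.4,0],0],[[-0.1,-0.4,0],0],[[-0.1,-0.4,0],0],[[-0.08,-0.35,0],0],[[-0.06,-0.25,0],0],[[-0.04,-0.18,0],0],[[-0.02,-0.1,0],0],[[-0.01,-0.05,0],0]]'
python3 - <<'E'
from h import *
need([.534,.13,.18],-175.3)
c=snap('scene','s2.png')
t=snap('top','t2.png')
i=cv2.imread('pics/s2.png')[140:340,260:560]; j=cv2.imread('pics/t2.png')[100:260,180:340]
cv2.imwrite('pics/m2.png',np.hstack([cv2.resize(i,(450,300)),cv2.resize(j,(300,300))]))
E
```

```text
clock: 4.42
position: [0.4506, 0.3692, 0.2322]
ee_rot: [179.9, 0.1, -174.3]
wrist_force: [1.0, 0.5, -5.8]
grip_width: 0.0131
grip_force: 39.3
clock: 5.25
position: [0.4934, 0.2418, 0.2292]
ee_rot: [-180.0, -0.1, -175.4]
wrist_force: [-0.7, -0.0, -6.3]
grip_width: 0.0136
grip_force: 39.3
clock: 6.08
position: [0.5312, 0.1289, 0.2299]
ee_rot: [180.0, -0.0, -175.4]
wrist_force: [0.3, 0.2, -5.8]
grip_width: 0.0129
grip_force: 39.3
pos [0.5312 0.1289 0.2299] yaw -175.39 shares(tool axes) [-0.072  0.022  1.247] turn -0.01803627786750326 t 6.1
```

View pics/m2.png

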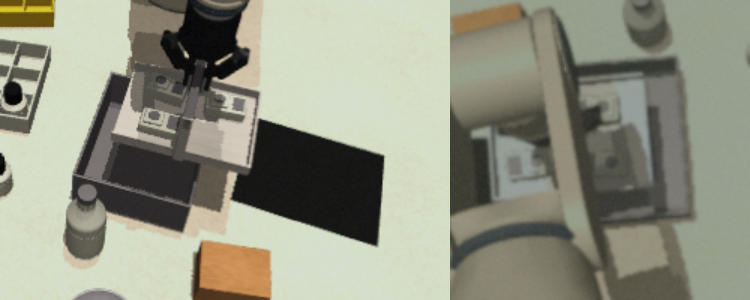

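```bash
python3 -m jog '[[[-0.03,0,0.1],0],[[-0.03,0,0.2],0],[[0,0,0.25],0],[[0,0,0.25],0],[[0,0,0.25],0],[[0,0,0.2],0],[[0,0,0.15],0],[[0,0,0.1],0],[[0,0,0.05],0],[[0,0,0],0]]'
python3 -m jog '[[[0,0,0],0],[[0,0,0],0],[[0,-0.1,0.05],0],[[0,-0.1,0.05],0],[[0,-0.1,0.05],0],[[0,-0.1,0.05],0],[[0,-0.09,0.06],0],[[0,-0.09,0.06],0],[[0,0,0],0],[[0,0,0],0]]' 255 20
python3 - <<'E'
from h import *
need([.534,.13,.18],-175.3)
c=snap('scene','s3.png')
i=cv2.imread('pics/s3.png')[140:340,260:560]
cv2.imwrite('pics/m3.png',cv2.resize(i,(600,400)))
E
```

```text
clock: 7.02
position: [0.5336, 0.1297, 0.168]
ee_rot: [-180.0, -0.0, -175.3]
wrist_force: [0.7, -0.1, -5.8]
grip_width: 0.0135
grip_force: 39.3
clock: 7.85
position: [0.5389, 0.1095, 0.1599]
ee_rot: [179.6, 0.5, -175.5]
wrist_force: [-5.9, 9.3, 28.6]
grip_width: 0.0138
grip_force: 120.2
pos [0.5389 0.1095 0.1599] yaw -175.48 shares(tool axes) [ 0.077  0.525 -0.5  ] turn -0.035873520129911185 t 7.8
```

View pics/m3.png

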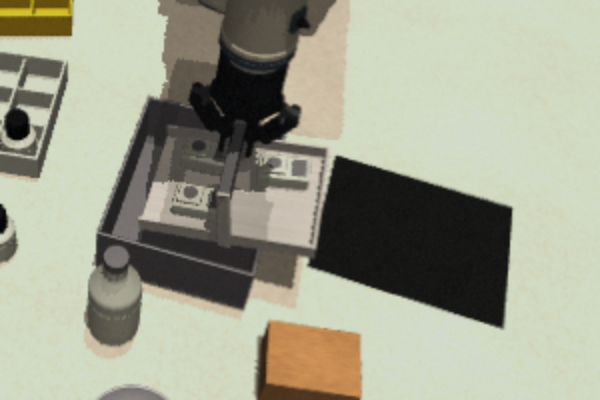

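```bash
python3 -m jog '[[[0,0,-0.25],0],[[0,0,-0.25],0],[[0,0,-0.1],0],[[0,0.1,0],0],[[0,0.15,0],0],[[0,0.15,0],0],[[0,0.1,0],0],[[0,0.1,0],0],[[0,0,0.25],0],[[0,0,0.15],0]]' 255 40
python3 -m jog '[[[0,0,0],0],[[0,0,0],0],[[0,-0.15,0.07],0],[[0,-0.2,0.12],0],[[0,-0.2,0.15],0],[[0,-0.2,0.18],0],[[0,-0.2,0.2],0],[[0,-0.15,0.15],0],[[0,-0.1,0.1],0],[[0,0,0],0]]' 165 40
python3 - <<'E'
from h import *
need([.534,.13,.18],-175.3)
c=snap('scene','s4.png')
i=cv2.imread('pics/s4.png')[140:340,260:560]
cv2.imwrite('pics/m4.png',cv2.resize(i,(600,400)))
E
```

```text
clock: 8.73
position: [0.5349, 0.1296, 0.1655]
ee_rot: [-179.8, 0.1, -175.2]
wrist_force: [-25.0, -27.2, 90.5]
grip_width: 0.0133
grip_force: 63.4
clock: 9.57
position: [0.5365, 0.0819, 0.1231]
ee_rot: [180.0, -0.1, -175.4]
wrist_force: [-0.9, 1.0, 0.8]
grip_width: 0.0301
grip_force: 0.0
pos [0.5365 0.0819 0.1231] yaw -175.41 shares(tool axes) [-0.03   1.204 -1.422] turn -0.02299993659307802 t 9.6
```

View pics/m4.png

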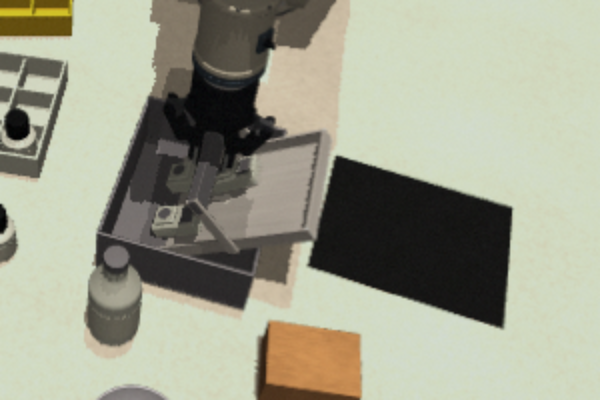

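```bash
python3 -m jog '[[[0,0,0],0],[[0,0,0],0],[[0,0,0],0],[[0,0,0],0],[[0,0.1,0],0],[[0,0.1,0],0],[[0,0.1,0],0],[[0,0.1,0],0],[[0,0,0],0],[[0,0,0],0]]'
python3 - <<'E'
from h import *
need([.534,.13,.18],-175.3)
c=snap('scene','s5.png')
i=cv2.imread('pics/s5.png')[180:300,300:450]
t=snap('top','t5.png');j=cv2.imread('pics/t5.png')[120:230,200:330]
cv2.imwrite('pics/m5.png',np.hstack([cv2.resize(i,(450,360)),cv2.resize(j,(350,360))]))
E
```

```text
clock: 10.45
position: [0.5375, 0.0885, 0.1285]
ee_rot: [-179.0, 0.1, -175.1]
wrist_force: [-6.6, -66.5, 47.3]
grip_width: 0.0304
grip_force: 33.3
pos [0.5375 0.0885 0.1285] yaw -175.07 shares(tool axes) [-0.003  1.02  -1.304] turn 0.046251961285031486 t 10.4
```

View pics/m5.png

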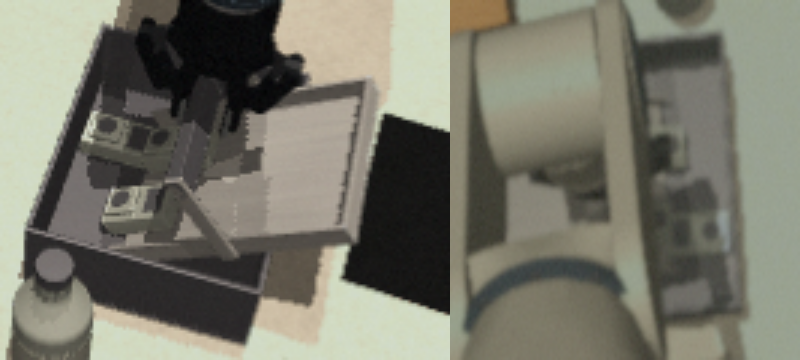

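```bash
python3 -m jog '[[[0,0,0],0],[[0,0,0],0],[[0,0,0],0],[[0,0,0],0],[[0,0,0],0],[[0,0.05,0],0],[[0,0.05,0],0],[[0,0.1,0],0],[[0,0.1,0],0],[[0,0,0],0]]' 120 40
python3 - <<'E'
from h import *
need([.534,.13,.18],-175.3)
c=snap('scene','s6.png')
i=cv2.imread('pics/s6.png')[180:300,300:450]
t=snap('top','t6.png');j=cv2.imread('pics/t6.png')[120:230,200:330]
cv2.imwrite('pics/m6.png',np.hstack([cv2.resize(i,(450,360)),cv2.resize(j,(350,360))]))
E
```

```text
clock: 11.38
position: [0.5367, 0.0985, 0.1295]
ee_rot: [-178.8, 0.1, -175.0]
wrist_force: [-10.6, -79.3, 58.6]
grip_width: 0.0455
grip_force: 39.8
pos [0.5367 0.0985 0.1295] yaw -175.0 shares(tool axes) [-0.002  0.764 -1.279] turn 0.059603710537027156 t 11.4
```

View pics/m6.png

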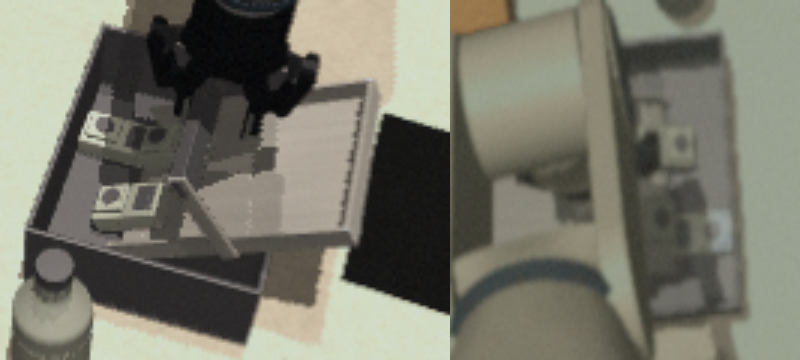

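```bash
python3 -m jog '[[[0,-0.1,0],0],[[0,-0.1,0],0],[[0,-0.1,0],0],[[0,0,-0.05],0],[[0,0,-0.05],0],[[0,0,0],0],[[0,0,0],0],[[0,0,0],0],[[0,0,0],0],[[0,0,0],0]]'
python3 - <<'E'
from h import *
np.set_printoptions(precision=3,suppress=True)
need([.534,.13,.18],-175.3)
c=snap('top','t7.png')
print(onz(c,[(285.4,164.3),(298.4,189.7),(289,191)],.028))
j=cv2.imread('pics/t7.png')[130:225,235:315]
s=snap('scene','s7.png')
i=cv2.imread('pics/s7.png')[185:275,300:400]
w=snap('wrist','w7.png')
g=lambda x:cv2.convertScaleAbs(x,alpha=1.6,beta=10)
cv2.imwrite('pics/m7.png',np.hstack([cv2.resize(g(i),(420,378),interpolation=2),cv2.resize(g(j),(360,378),interpolation=2)]))
E
```

```text
clock: 12.32
position: [0.5366, 0.0965, 0.1295]
ee_rot: [-179.8, 0.0, -175.3]
wrist_force: [-0.7, -15.4, 10.3]
grip_width: 0.0455
grip_force: 7.8
pos [0.537 0.097 0.13 ] yaw -175.28 shares(tool axes) [-0.005  0.835 -1.266] turn 0.004003556538896192 t 12.3
[[ 0.579  0.026  0.028]
 [ 0.503 -0.011  0.028]
 [ 0.5    0.016  0.028]]
```

View pics/m7.png

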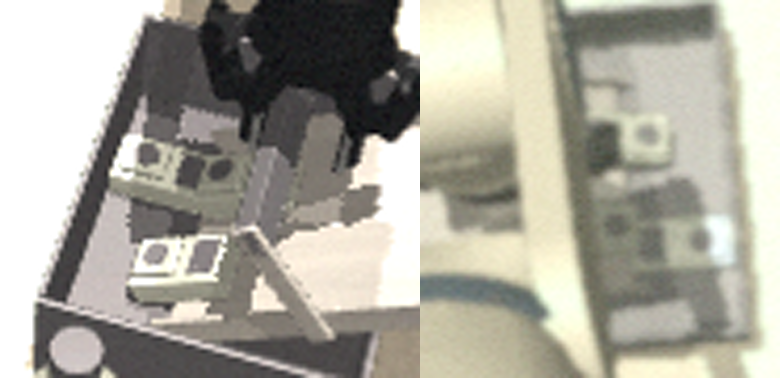

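```bash
python3 -m jog '[[[0,-0.1,0],0],[[0,-0.12,0],0],[[0,0,0],0],[[0,0,0],0],[[0,0,0],0],[[0,0,0],0],[[0,0,0],0],[[0,0,0],0],[[0,0,0],0],[[0,0,0],0]]'
python3 -m jog '[[[0,0,0],0],[[0,0,0],0],[[0,0,0],0],[[0,0,0],0],[[0,0.05,-0.04],0],[[0,0.1,-0.08],0],[[0,0.1,-0.08],0],[[0,0,0],0],[[0,0,0],0],[[0,0,0],0]]' 178 40
python3 - <<'E'
from h import *
need([.534,.13,.18],-175.3)
E
```

```text
clock: 13.3
position: [0.5368, 0.09, 0.1285]
ee_rot: [180.0, -0.0, -175.3]
wrist_force: [-0.2, 0.3, -0.0]
grip_width: 0.0456
grip_force: 0.0
clock: 14.13
position: [0.5374, 0.0915, 0.1401]
ee_rot: [-179.2, 0.1, -175.2]
wrist_force: [-7.6, -52.2, 40.5]
grip_width: 0.0262
grip_force: 25.8
pos [0.5374 0.0915 0.1401] yaw -175.16 shares(tool axes) [ 0.002  0.953 -1.01 ] turn 0.02797020473976204 t 14.1
```

```bash
python3 -m jog '[[[0,0,-0.1],0],[[0,0,-0.1],0],[[0,0,-0.1],0],[[0,0,-0.1],0],[[0,0.05,-0.1],0],[[0,0.05,-0.05],0],[[0,0.05,-0.05],0],[[0,0,0],0],[[0,0,0],0],[[0,0,0],0]]'
python3 - <<'E'
from h import *
need([.534,.13,.18],-175.3)
t=snap('top','t8.png')
j=cv2.imread('pics/t8.png')[130:225,235:315]
s=snap('scene','s8.png')
i=cv2.imread('pics/s8.png')[185:275,300:400]
g=lambda x:cv2.convertScaleAbs(x,alpha=1.6,beta=10)
cv2.imwrite('pics/m8.png',np.hstack([cv2.resize(g(i),(420,378),interpolation=2),cv2.resize(g(j),(360,378),interpolation=2)]))
E
```

```text
clock: 14.97
position: [0.5355, 0.1061, 0.1604]
ee_rot: [180.0, -0.0, -175.3]
wrist_force: [0.4, -1.2, -1.4]
grip_width: 0.0259
grip_force: 0.9
pos [0.5355 0.1061 0.1604] yaw -175.32 shares(tool axes) [-0.011  0.599 -0.491] turn -0.004193423070807967 t 15.0
```

View pics/m8.png

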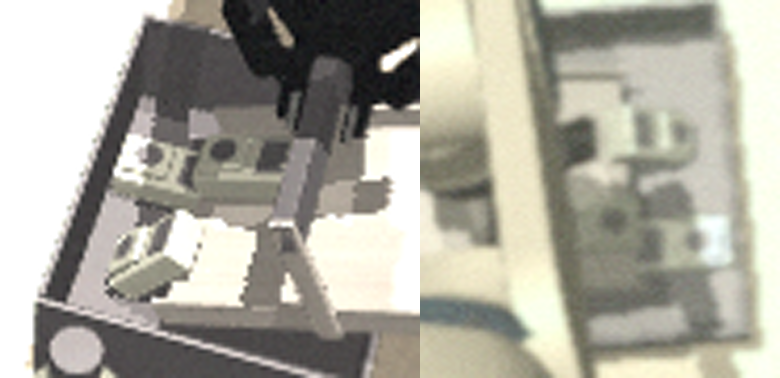

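```bash
python3 -m jog '[[[0,0,0],0],[[0,0,0],0],[[0,0,0],0],[[0,0,0],0],[[0,0,0],0],[[0,0,-0.1],0],[[0,0,-0.2],0],[[0,0,-0.3],0],[[0,0,-0.3],0],[[0,0,-0.1],0]]' 255 40
python3 -m jog '[[[0,0.05,0],0],[[0,0.1,0],0],[[0,0.15,0],0],[[0,0.2,0],0],[[0,0.2,0],0],[[0,0.2,0],0],[[0,0.1,0],0],[[0,0.05,0],0],[[0,0,0],0],[[0,0,0],0]]'
python3 - <<'E'
from h import *
need([.536,.150,.18],-175.3)
t=snap('top','t9.png')
j=cv2.imread('pics/t9.png')[130:225,235:315]
s=snap('scene','s9.png')
i=cv2.imread('pics/s9.png')[160:280,300:460]
g=lambda x:cv2.convertScaleAbs(x,alpha=1.6,beta=10)
cv2.imwrite('pics/m9.png',np.hstack([cv2.resize(g(i),(440,330),interpolation=2),cv2.resize(g(j),(278,330),interpolation=2)]))
E
```

```text
clock: 15.9
position: [0.536, 0.1059, 0.2019]
ee_rot: [180.0, 0.1, -175.3]
wrist_force: [0.8, -0.0, -4.9]
grip_width: 0.0136
grip_force: 39.7
clock: 16.73
position: [0.5321, 0.1478, 0.2004]
ee_rot: [-180.0, -0.0, -175.3]
wrist_force: [-1.1, -0.2, -5.7]
grip_width: 0.0132
grip_force: 39.8
pos [0.5321 0.1478 0.2004] yaw -175.32 shares(tool axes) [-0.101  0.048  0.511] turn -0.003662270260531386 t 16.7
```

View pics/m9.png

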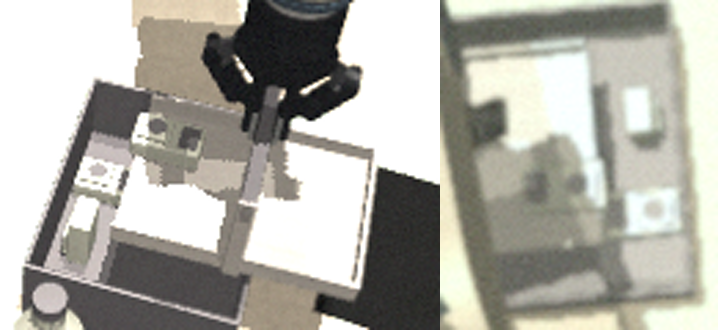

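```bash
python3 -m jog '[[[0,0,0.05],0],[[0,0,0.1],0],[[0,0,0.15],0],[[0,0,0.2],0],[[0,0,0.15],0],[[0,0,0.05],0],[[0,0,0.05],0],[[0,0,0.05],0],[[0,0,0],0],[[0,0,0],0]]'
```

```text
clock: 17.67
position: [0.535, 0.1472, 0.1758]
ee_rot: [-180.0, 0.4, -175.3]
wrist_force: [-20.1, -12.9, 68.9]
grip_width: 0.0134
grip_force: 56.5
```

```bash
python3 -m jog '[[[0,0,-0.1],0],[[0,0,-0.05],0],[[0,-0.2,0.02],0],[[0,-0.2,0.1],0],[[0,-0.2,0.12],0],[[0,-0.25,0.15],0],[[0,-0.25,0.17],0],[[0,-0.2,0.12],0],[[0,0,0],0],[[0,0,0],0]]' 165 40
python3 -m jog '[[[0,0,0],0],[[0,0,0],0],[[0,0,0],0],[[0,0,0],0],[[0,0,0],0],[[0,0,0],0],[[0,0,0],0],[[0,0,0],0],[[0,0,0],0],[[0,0,0],0]]'
python3 - <<'E'
from h import *
need([.536,.150,.18],-175.3)
s=snap('scene','s10.png');t=snap('top','t10.png')
E
```

```text
clock: 18.5
position: [0.5357, 0.0947, 0.1464]
ee_rot: [-180.0, -0.1, -175.4]
wrist_force: [-1.9, -5.2, 0.5]
grip_width: 0.0304
grip_force: 2.4
clock: 19.33
position: [0.5357, 0.0956, 0.1474]
ee_rot: [-179.9, -0.1, -175.3]
wrist_force: [-3.0, -6.2, 2.0]
grip_width: 0.0298
grip_force: 2.9
pos [0.5357 0.0956 0.1474] yaw -175.32 shares(tool axes) [-0.117  1.354 -0.817] turn -0.003223429796508981 t 19.3
```

```bash
python3 -m jog '[[[0,0,-0.1],0],[[0,0,-0.1],0],[[0,0,-0.1],0],[[0,0.05,-0.1],0],[[0,0.05,-0.1],0],[[0,0.1,-0.1],0],[[0,0.1,-0.05],0],[[0,0.1,-0.05],0],[[0,0,0],0],[[0,0,0],0]]' 178 40
python3 -m jog '[[[0,0.1,0],0],[[0,0.1,0],0],[[0,0,0],0],[[0,0,0],0],[[0,0,0],0],[[0,0,0],0],[[0,0,-0.2],0],[[0,0,-0.3],0],[[0,0,-0.3],0],[[0,0,-0.2],0]]' 255 40
python3 -m jog '[[[0,0.1,0],0],[[0,0.15,0],0],[[0,0.2,0],0],[[0,0.25,0],0],[[0,0.25,0],0],[[0,0.2,0],0],[[0,0.1,0],0],[[0,0,0],0],[[0,0,0],0],[[0,0,0],0]]'
python3 - <<'E'
from h import *
need([.536,.150,.18],-175.3)
s=snap('scene','s11.png');t=snap('top','t11.png')
i=cv2.imread('pics/s11.png')[150:280,300:480]
j=cv2.imread('pics/t11.png')[125:225,180:320]
g=lambda x:cv2.convertScaleAbs(x,alpha=1.6,beta=10)
cv2.imwrite('pics/m11.png',np.hstack([cv2.resize(g(i),(420,303),interpolation=2),cv2.resize(g(j),(380,303),interpolation=2)]))
f=[]
for _ in range(8): 
    env.camera('wrist'); f.append(env.observe()['wrist_force'])
print(np.mean(f,0))
E
```

```text
clock: 20.27
position: [0.5355, 0.1121, 0.1756]
ee_rot: [-180.0, 0.1, -175.3]
wrist_force: [1.6, -4.4, 2.9]
grip_width: 0.0257
grip_force: 1.9
clock: 21.1
position: [0.5338, 0.1201, 0.2153]
ee_rot: [180.0, -0.1, -175.4]
wrist_force: [-0.6, -0.1, -4.8]
grip_width: 0.0126
grip_force: 39.4
clock: 21.93
position: [0.5303, 0.1695, 0.2152]
ee_rot: [-180.0, -0.0, -175.3]
wrist_force: [0.5, -0.9, -4.8]
grip_width: 0.0126
grip_force: 39.3
pos [0.5303 0.1695 0.2152] yaw -175.34 shares(tool axes) [-0.102 -0.497  0.881] turn -0.007148961232849161 t 21.9
[-9.70602569e-04  1.24883938e-01 -4.39630363e+00]
```

View pics/m11.png

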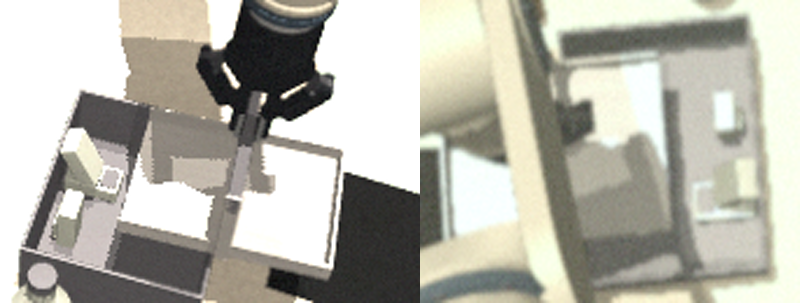

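Run:
```python
from h import *
np.set_printoptions(precision=4,suppress=True)
c=snap('top')
i=cv2.imread('pics/top0.png'); g=cv2.cvtColor(i,cv2.COLOR_BGR2GRAY)
g=cv2.resize(g[155:260,110:232],None,fx=4,fy=4,interpolation=cv2.INTER_CUBIC)
m=(g<80).astype(np.uint8); m=cv2.morphologyEx(m,cv2.MORPH_OPEN,np.ones((5,5)))
cs=max(cv2.findContours(m,0,2)[0],key=cv2.contourArea)
h=cv2.convexHull(cs); print(cv2.boundingRect(h))
P=onz(c,(h.reshape(-1,2)+.5)/4-.5+[110,155],.003)[:,:2]
r=cv2.minAreaRect((P*1000).astype(np.float32)); print(r, cv2.boxPoints(r))
need([.4598,.3675,.2152],-179.5)
```

```text
(144, 75, 274, 269)
((459.89990234375, 342.4757080078125), (197.1655731201172, 203.87237548828125), 0.4526371955871582) [[360.5149 443.6299]
 [362.1255 239.7639]
 [559.2849 241.3215]
 [557.6743 445.1875]]
pos [0.5304 0.1696 0.2153] yaw -175.35 shares(tool axes) [1.359 5.075 0.002] turn 0.8294788323450121 t 22.5
```

```bash
python3 -m jog '[[[0.04,0.15,0],0],[[0.09,0.35,0],0],[[0.16,0.6,0],0],[[0.2,0.7,0],0],[[0.2,0.75,0],0],[[0.2,0.75,0],0],[[0.18,0.7,0],0],[[0.16,0.6,0],0],[[0.09,0.35,0],0],[[0.04,0.14,0],0]]'
python3 -m jog '[[[0,0,0.05],0.15],[[0,0,0.1],0.15],[[0,0,0.2],0.15],[[0,0,0.25],0.15],[[0,0,0.3],0.14],[[0,0,0.3],0.1],[[0,0,0.2],0],[[0,0,0.1],0],[[0,0,0],0],[[0,0,0],0]]'
python3 - <<'E'
from h import *
np.set_printoptions(precision=4,suppress=True)
need([.4599,.368,.1],-179.55)
c=snap('wrist','w12.png'); t=snap('top','t12.png')
print(c['position'],c['orientation'])
p=env.observe()['position']
z=p[2]+.0187+.005
print('bar',z,proj(c,[[p[0]+.086,p[1],z],[p[0]-.086,p[1],z]]))
# dark/grey column profile along the bar
g=cv2.imread('pics/w12.png',0).astype(int)
print(g[60:320:6,300:345:5])
E
```

```text
clock: 23.32
position: [0.4587, 0.3702, 0.2152]
ee_rot: [180.0, -0.0, -175.2]
wrist_force: [0.2, 0.4, -4.0]
grip_width: 0.0129
grip_force: 39.2
clock: 24.15
position: [0.4597, 0.3681, 0.1551]
ee_rot: [-180.0, -0.0, -179.5]
wrist_force: [0.4, -0.4, -4.5]
grip_width: 0.0129
grip_force: 39.3
pos [0.4597 0.3681 0.1551] yaw -179.54 shares(tool axes) [-0.006 -0.003  1.377] turn 0.0018607901278528515 t 24.1
[0.3907 0.3684 0.2981] [-15.8635  -0.042   90.447 ]
bar 0.17951318620391526 [[318.0025 433.8751]
 [320.8787  54.4536]]
[[144 209 202 204 206 204 204 204 205]
 [149 149 204 208 207 209 209 208 207]
 [ 25  35  29  40  50  49  52  46  40]
 [ 69 144 112 112 112 114 116 146  87]
 [ 62 126 100  97  99  99 100 127  86]
 [ 25  88 100 100  97  95  97  85  42]
 [139  81  97  97  98  99  97  86 141]
 [111  81  98 102 101  97 101  84 117]
 [147  81  95  97 100  97 105  80 146]
 [142  82  97  99  99  99 102  82 146]
 [146  72  95  97 100  98 106  84 149]
 [146  80  95  98 100  95 101  81 144]
 [142  78  96  94  97  97 104  82 144]
 [106  75  97  96 101  99 101  81 148]
 [112  67  98  98 100 101  97  
[... 439 characters left out ...]
109  66  73  73  66  71  72  82 191]
 [101  66  76  67  71  74  72  76 193]
 [105  62  71  69  71  68  70  80 191]
 [107  68  73  71  75  72  72  89 191]
 [ 70  37  69  68  69  69  75  58  74]
 [ 70   5  73  71  70  68  71  27  74]
 [ 70  18  74  68  73  72  72  33  61]
 [ 60  16  69  67  74  69  71  23  42]
 [ 29  12  72  73  70  69  70  20  27]
 [ 18  15  71  71  68  69  72  31  20]
 [ 24  23  63  73  67  72  73  22  29]
 [ 23  12  72  73  69  66  69  29  19]
 [ 15  21  67  64  68  75  68  26  31]
 [ 27  12  69  69  72  66  65  36  34]
 [ 29  22  64  67  77  72  71  42  26]
 [ 25  43  63  64  76  65  72  86  24]
 [ 15 159  71  76 133 131 129 143  28]
 [ 23 188 125 129 127 126 126 161  12]]
```

Run:
```python
from h import *
np.set_printoptions(precision=4,suppress=True)
c=env.camera('wrist')
for z in (.175,.187): print(z,onz(c,[(318,75),(318,310),(305,180),(336,180)],z))
g=cv2.imread('pics/w12.png',0).astype(int); print(g[64:90,315:325].mean(1).round())
t=cv2.imread('pics/t12.png'); T=env.camera('top')
print(proj(T,[[.545,.368,.175],[.374,.368,.175]]))
q=cv2.cvtColor(t,cv2.COLOR_BGR2GRAY); print(q[155:200:1,140:176:3])
```

```text
0.175 [[0.3805 0.3679 0.175 ]
 [0.4772 0.3684 0.175 ]
 [0.419  0.3631 0.175 ]
 [0.4189 0.375  0.175 ]]
0.187 [[0.3815 0.3679 0.187 ]
 [0.4688 0.3684 0.187 ]
 [0.4163 0.3636 0.187 ]
 [0.4162 0.3744 0.187 ]]
[205. 206. 208. 204. 153.  71.  34.  37.  46.  79. 112. 116. 114. 117.
 113. 100.  99. 100. 101.  99.  98.  98.  99.  99.  98. 100.]
[[151.3311 169.5717]
 [149.8924 235.3883]]
[[157 155 155 154 157 155 156 155 155 158 156 154]
 [155 156 157 155 158 154 157 156 157 156 155 157]
 [156 157 156 156 155 154 156 156 157 155 156 155]
 [156 156 157 156 157 155 157 154 156 155 157 156]
 [156 155 155 155 155 156 157 156 158 155 157 156]
 [157 158 156 157 156 156 157 156 157 155 155 152]
 [157 154 154 156 155 156 154 155 156 158 155 152]
 [156 156 156 154 156 156 156 156 154 155 154 148]
 [153 154 156 155 154 154 156 156 155 155 153 149]
 [152 155 155 156 155 155 156 157 155 153 147 147]
 [156 158 155 156 154 155 154 153 154 154 148 146]
 [156 157 155 156 153 156 154 156 155 149 148 146]
 [154 155 156 155 149 150 157 156 151 148 146 148]
 [154 153 155 156 131 139 153 155 149 150 148 146]
 [15
[... 877 characters left out ...]
132 102  66 120 145 142  83  97 147]
 [ 42  49 126 135 102  66 119 146 142  82  93 148]
 [ 44  48 108 137  99  68 120 146 142  80  98 147]
 [ 48  46  84 135 103  70 122 147 142  80  98 146]
 [ 44  39  71 137 104  67 127 148 144  85  96 146]
 [ 44  39  50 130 101  61 135 148 143  82  97 149]
 [ 46  38  47 109  92  57 138 146 141  85  98 147]
 [ 45  41  37  72  78  56 133 140 127  83  97 149]
 [ 48  36  43  52  56  46 118 112  94  81  95 148]
 [ 49  39  40  40  44  51  87  69  59  79  96 149]
 [ 44  42  36  41  39  51  58  46  46  79  99 148]
 [ 44  39  41  39  43  51  52  53  49  77  95 149]
 [ 48  33  35  34  45  52  55  55  58  80  94 143]
 [ 43  36  36  39  44  50  55  57  55  82  87 117]]
```

```bash
python3 -m jog '[[[0.06,0,0.1],0],[[0.055,0,0.2],0],[[0,0,0.25],0],[[0,0,0.25],0],[[0,0,0.25],0],[[0,0,0.2],0],[[0,0,0.1],0],[[0,0,0.05],0],[[0,0,0],0],[[0,0,0],0]]'
python3 -m jog '[[[0,0,0.03],0],[[0,0,0.03],0],[[0,0,0.03],0],[[0,0,0.03],0],[[0,0,0.03],0],[[0,0,0],0],[[0,0,0],0],[[0,0,0],0],[[0,0,0],0],[[0,0,0],0]]'
```

```text
clock: 25.18
position: [0.4547, 0.3682, 0.1019]
ee_rot: [180.0, -0.0, -179.6]
wrist_force: [-11.8, -7.6, 31.5]
grip_width: 0.0127
grip_force: 44.4
clock: 26.02
position: [0.4567, 0.3684, 0.0991]
ee_rot: [179.9, 0.2, -179.5]
wrist_force: [-12.5, -16.0, 59.1]
grip_width: 0.0128
grip_force: 52.7
```

```bash
python3 -m jog '[[[0,0,-0.05],0],[[0,0,-0.05],0],[[0,0,-0.05],0],[[0,0,0],0],[[0,0,0],0],[[0,0,0],0],[[0,0,0],0],[[0,0,0],0],[[0,0,0],0],[[0,0,0],0]]'
python3 -m jog '[[[0,0,0],0],[[0,0,0],0],[[0,0,0],0],[[0,0,0],0],[[0,0,0],0],[[0,0,0],0],[[0,0,-0.1],0],[[0,0,-0.3],0],[[0,0,-0.5],0],[[0,0,-0.5],0]]' 0 40
python3 -m jog '[[[0,0,-0.5],0],[[0,0,-0.5],0],[[0,0,-0.4],0],[[0,0,-0.1],0],[[0.5,0,0],0],[[0.8,0,0],0],[[0.8,0,0],0],[[0.5,0,0],0],[[0,0,0],0],[[0,0,0],0]]'
python3 - <<'E'
from h import *
np.set_printoptions(precision=4,suppress=True)
need([.55,-.24,.2],-179.5)
c=snap('wrist','w13.png');t=snap('top','t13.png'); print(c['position'],c['orientation'])
P=np.array([[.5599,.3675],[.36,.3675]])
W=[.46,.368,0]
def line(cam,img,z,p0,p1,n=60):
    q=np.linspace(p0,p1,n); P=np.c_[q,np.full(n,z)]; uv=proj(cam,P)
    v=cv2.remap(img,uv[:,0].astype(np.float32),uv[:,1].astype(np.float32),cv2.INTER_LINEAR).ravel()
    return q,v
for nm,cam,f in(('top',t,'t13'),('wrist',c,'w13')):
    im=cv2.cvtColor(np.array(cam['pixels']),cv2.COLOR_RGB2GRAY)
    for x in (.40,.52):
        q,v=line(cam,im,.025,(x,.235),(x,.505),90); print(nm,'x',x,' '.join(f'{int(1000*a[1])}:{b}' for a,b in zip(q,v)))
    for y in (.28,.45):
        q,v=line(cam,im,.025,(.35,y),(.57,y),74); print(nm,'y',y,' '.join(f'{int(1000*a[0])}:{b}' for a,b in zip(q,v)))
E
```

```text
clock: 26.85
position: [0.455, 0.3684, 0.0993]
ee_rot: [180.0, -0.0, -179.5]
wrist_force: [-3.3, -0.8, 6.5]
grip_width: 0.0125
grip_force: 46.1
clock: 27.68
position: [0.4548, 0.3679, 0.1564]
ee_rot: [-180.0, -0.0, -179.6]
wrist_force: [0.9, -0.2, -0.3]
grip_width: 0.0853
grip_force: 0.0
clock: 28.52
position: [0.3503, 0.3673, 0.2155]
ee_rot: [180.0, 0.0, -179.5]
wrist_force: [0.3, 0.7, 0.8]
grip_width: 0.0856
grip_force: 0.0
pos [0.3503 0.3673 0.2155] yaw -179.46 shares(tool axes) [ -4.848 -15.229   0.387] turn 0.008314825884019683 t 28.5
[0.2813 0.3674 0.3585] [-15.8984  -0.0653  90.5289]
top x 0.4 235:77 238:50 241:46 244:49 247:51 250:68 253:100 256:131 259:146 262:150 265:152 268:153 271:152 274:152 277:153 280:152 283:153 286:153 289:150 292:148 295:147 298:147 301:145 304:145 307:144 310:144 313:145 316:145 319:145 322:144 326:144 329:145 332:144 335:144 338:144 341:142 344:134 347:114 350:88 353:80 356:85 359:105 362:130 365:141 368:142 371:141 374:142 377:138 380:114 383:76 386:61 389:69 392:89 395:96 398:101 401:103 404:122 407:139 410:142 413:140 417:142 420:142 423:144 42
[... 4013 characters left out ...]
30:73 533:93 536:171 539:109 542:84 545:175 548:180 551:179 554:179 557:180 560:181 563:180 566:180 570:178
wrist y 0.45 350:183 353:175 356:24 359:34 362:27 365:30 368:37 371:39 374:75 377:119 380:184 383:184 386:183 389:183 392:185 395:184 398:183 401:182 404:182 407:184 410:183 413:184 416:180 419:180 422:180 425:182 428:182 431:181 434:181 437:177 440:179 443:177 446:180 449:180 452:179 455:177 458:178 461:176 464:179 467:178 470:179 473:177 476:177 479:177 482:177 485:177 488:177 491:176 494:174 497:172 500:175 503:173 506:174 509:176 512:173 515:175 518:174 521:90 524:73 527:72 530:67 533:119 536:166 539:79 542:162 545:183 548:181 551:181 554:181 557:179 560:181 563:181 566:180 570:180
```

```bash
cat >> h.py <<'E'
def caps(cam,roi,z=.071,th=60,amin=60):
    im=cv2.cvtColor(np.array(cam['pixels']),cv2.COLOR_RGB2GRAY)
    u0,v0,u1,v1=roi; m=(im[v0:v1,u0:u1]<th).astype(np.uint8)
    n,_,st,ce=cv2.connectedComponentsWithStats(m)
    for k in range(1,n):
        if st[k,4]>amin: print('cap',st[k],np.round(onz(cam,[ce[k]+[u0,v0]],z)[0],4))
E
python3 - <<'E'
from h import *
t=snap('top','t14.png'); caps(t,(320,95,460,250))
need([.675,-.20,.2155])
E
```

```text
cap [55 28 10 11 61] [ 0.6737 -0.2472  0.071 ]
cap [106  61  10  11  85] [ 0.578 -0.392  0.071]
cap [86 93 11 10 80] [ 0.4867 -0.3319  0.071 ]
cap [ 99 110  12   9  83] [ 0.4391 -0.3693  0.071 ]
pos [0.3519 0.3675 0.2154] yaw -179.56 shares(tool axes) [-7.9690e+00 -1.4249e+01 -2.0000e-03] turn  t 28.7
```

```bash
python3 -m jog '[[[-0.1,-0.4,-0.1],0],[[-0.18,-0.75,-0.1],0],[[-0.2,-0.8,-0.1],0],[[-0.2,-0.8,-0.1],0],[[-0.2,-0.8,-0.1],0],[[-0.2,-0.8,-0.1],0],[[-0.2,-0.8,-0.1],0],[[-0.2,-0.8,-0.1],0],[[-0.2,-0.8,-0.1],0],[[-0.2,-0.8,-0.1],0]]' 0
python3 -m jog '[[[-0.2,-0.8,0],0],[[-0.2,-0.8,0],0],[[-0.2,-0.8,0],0],[[-0.2,-0.8,0],0],[[-0.2,-0.8,0],0],[[-0.2,-0.8,0],0],[[-0.2,-0.8,0],0],[[-0.15,-0.7,0],0],[[-0.1,-0.5,0],0],[[-0.05,-0.3,0],0]]'
python3 - <<'E'
from h import *
np.set_printoptions(precision=4,suppress=True)
need([.5,-.235,.25])
c=snap('wrist','w15.png');t=snap('top','t15.png')
print(c['position']); 
print('corners',proj(c,[[.5603,-.1524,.045],[.5831,-.2796,.045],[.3937,-.3146,.045],[.3704,-.1887,.045]]))
caps(c,(0,0,640,260),amin=300); print('top');caps(t,(320,95,460,250),th=70)
im=cv2.cvtColor(np.array(c['pixels']),cv2.COLOR_RGB2GRAY)
ctr=np.array([.4769,-.2338]); a=np.radians(10.5); ex=np.array([np.cos(a),np.sin(a)]); ey=np.array([-ex[1],ex[0]])
def prof(o,d,r):
    s=np.arange(-r,r+1,2)/1000.; P=np.c_[o+s[:,None]*d,np.full(len(s),.045)]; uv=proj(c,P).astype(np.float32)
    v=cv2.remap(im,uv[:,0],uv[:,1],cv2.INTER_LINEAR).ravel(); print(' '.join(f'{int(round(1000*x))}:{b}' for x,b in zip(s,v)))
print('along x'); prof(ctr-.032*ey,ex,112); prof(ctr+.032*ey,ex,112)
print('along y'); prof(ctr-.064*ex,ey,80); prof(ctr,ey,80)
E
```

```text
clock: 29.5
position: [0.4296, 0.0638, 0.2557]
ee_rot: [-180.0, 0.0, -179.6]
wrist_force: [0.3, 1.4, -0.1]
grip_width: 0.0855
grip_force: 0.0
clock: 30.33
position: [0.4995, -0.2208, 0.255]
ee_rot: [-180.0, 0.0, -179.7]
wrist_force: [-0.4, 1.0, -0.5]
grip_width: 0.0858
grip_force: 0.0
pos [ 0.4995 -0.2208  0.255 ] yaw -179.69 shares(tool axes) [-0.011 -0.356  0.125] turn  t 30.3
[ 0.4305 -0.2203  0.398 ]
corners [[378.9435 222.9926]
 [268.6232 240.8961]
 [227.9626  68.1683]
 [352.1347  43.8542]]
cap [  66   52   40  171 2553] [ 0.4509 -0.4599  0.071 ]
cap [  18   55   42   54 1051] [ 0.4015 -0.5109  0.071 ]
cap [ 147   99   43   34 1181] [ 0.4394 -0.3701  0.071 ]
cap [ 466  103  174  157 5999] [ 0.5021 -0.0409  0.071 ]
cap [ 600  110   40  150 4075] [0.5187 0.1184 0.071 ]
cap [ 25 115  28  50 796] [ 0.4608 -0.5155  0.071 ]
cap [ 191  146   39   36 1023] [ 0.4877 -0.3321  0.071 ]
cap [  0 169  26  47 504] [ 0.5205 -0.5681  0.071 ]
cap [ 33 171  27  47 607] [ 0.5188 -0.5191  0.071 ]
cap [331 196  33  37 938] [ 0.5411 -0.1924  0.071 ]
cap [144 228  39  32 935] [ 0.5779 -0.3922  0.071 ]

[... 2564 characters left out ...]
0 50:123 52:109 54:93 56:73 58:87 60:103 62:143 64:175 66:178 68:179 70:183 72:181 74:176 76:173 78:176 80:179
-80:170 -78:180 -76:172 -74:116 -72:85 -70:120 -68:178 -66:156 -64:92 -62:78 -60:82 -58:82 -56:154 -54:192 -52:195 -50:191 -48:162 -46:133 -44:135 -42:134 -40:132 -38:136 -36:134 -34:136 -32:135 -30:136 -28:134 -26:137 -24:135 -22:135 -20:135 -18:136 -16:133 -14:135 -12:137 -10:134 -8:132 -6:136 -4:139 -2:134 0:103 2:113 4:111 6:106 8:104 10:101 12:106 14:104 16:105 18:101 20:104 22:102 24:112 26:160 28:122 30:120 32:135 34:137 36:135 38:120 40:104 42:103 44:105 46:104 48:104 50:103 52:103 54:100 56:82 58:80 60:95 62:129 64:178 66:183 68:180 70:178 72:179 74:182 76:183 78:184 80:185
```

```bash
python3 -m jog '[[[0.1,-0.5,0.3],0],[[0.1,-0.8,0.5],0],[[0.11,-0.8,0.6],0],[[0,-0.5,0.6],0],[[0,-0.18,0.6],0],[[0,0,0.6],0],[[0,0,0.6],0],[[0,0,0.5],0],[[0,0,0.4],0],[[0,0,0.23],0]]' 0
python3 -m jog '[[[0,0,0],0],[[0,0,0],0],[[0,0,0],0],[[0,0,0],0],[[0,0,0],0],[[0,0,0],0],[[0,0,0],0],[[0,0,-0.2],0],[[0,0,-0.5],0],[[0,0,-0.7],0]]' 255 40
python3 -m jog '[[[0,0,-0.7],0],[[0,0,-0.5],0],[[0,0,-0.3],0],[[0,0,0],0],[[0,0,0],0],[[0,0,0],0],[[0,0,0],0],[[0,0,0],0],[[0,0,0],0],[[0,0,0],0]]'
python3 -c "
from h import *
need([.4825,-.267,.17],-179.5)
c=snap('wrist','w16.png');caps(c,(150,0,500,300),amin=300)"
```

```text
clock: 31.27
position: [0.4865, -0.3271, 0.0561]
ee_rot: [179.9, -0.1, -179.5]
wrist_force: [-0.8, -0.1, -0.1]
grip_width: 0.0854
grip_force: 0.0
clock: 32.1
position: [0.4858, -0.3278, 0.1131]
ee_rot: [179.9, -0.2, -179.5]
wrist_force: [0.7, 0.1, -1.3]
grip_width: 0.0311
grip_force: 39.9
clock: 32.93
position: [0.4871, -0.3287, 0.1734]
ee_rot: [180.0, -0.1, -179.5]
wrist_force: [0.7, -1.0, -0.2]
grip_width: 0.0308
grip_force: 40.0
pos [ 0.4871 -0.3287  0.1734] yaw -179.55 shares(tool axes) [0.103 1.543 0.086] turn -0.009540831886494062 t 32.9
cap [  91  112   49   48 1768] [ 0.4398 -0.3694  0.071 ]
cap [   12   220   317    80 10010] [ 0.553  -0.3275  0.071 ]
cap [ 309  236   41   51 1561] [ 0.5409 -0.1921  0.071 ]
```

```bash
python3 -m jog '[[[0.02,0.15,0],0],[[0.03,0.3,0],0],[[0.03,0.4,0],0],[[0.02,0.35,0],0],[[0,0.25,0],0],[[0,0.09,0],0],[[0,0,0.2],0],[[0,0,0.3],0],[[0,0,0.2],0],[[0,0,0],0]]'
python3 -m jog '[[[0,0,0],0],[[0,0,0],0],[[0,0,0],0],[[0,0,0.2],0],[[0,0,0.3],0],[[0,0,0.4],0],[[0,0,0.4],0],[[0,0,0.4],0],[[0,0,0.3],0],[[0,0,0],0]]'
python3 -c "
from h import *
need([.4825,-.267,.06],-179.5)"
```

```text
clock: 33.82
position: [0.4815, -0.2669, 0.1435]
ee_rot: [179.9, -0.2, -179.6]
wrist_force: [-0.3, -0.4, -1.1]
grip_width: 0.0307
grip_force: 40.0
clock: 34.65
position: [0.4818, -0.2668, 0.0635]
ee_rot: [179.9, -0.1, -179.5]
wrist_force: [0.2, 0.0, -1.3]
grip_width: 0.0309
grip_force: 40.5
pos [ 0.4818 -0.2668  0.0635] yaw -179.54 shares(tool axes) [-0.017 -0.005  0.087] turn -0.008224726190127285 t 34.6
```

```bash
python3 -m jog '[[[0,0,0.05],0],[[0,0,0.05],0],[[0,0,0.03],0],[[0,0,0],0],[[0,0,0],0],[[0,0,0],0],[[0,0,0],0],[[0,0,0],0],[[0,0,0],0],[[0,0,0],0]]'
python3 -m jog '[[[0,0,0],0],[[0,0,0],0],[[0,0,0],0],[[0,0,0],0],[[0,0,-0.1],0],[[0,0,-0.4],0],[[0,0,-0.7],0],[[0,0,-0.8],0],[[0,0,-0.8],0],[[0,0,-0.5],0]]' 120
python3 -m jog '[[[0.1,-0.25,0],0],[[0.2,-0.45,0],0],[[0.2,-0.5,0],0],[[0.2,-0.5,0],0],[[0.2,-0.45,0],0],[[0.13,-0.3,0],0],[[0.05,-0.12,0],0],[[0,0,0],0],[[0,0,0],0],[[0,0,0],0]]' 0
python3 -c "
from h import *
need([.4393,-.3698,.056],-179.5)
c=snap('wrist','w17.png');caps(c,(150,0,500,330),amin=300)"
```

```text
clock: 35.48
position: [0.4834, -0.2675, 0.0623]
ee_rot: [-180.0, 0.1, -179.5]
wrist_force: [-2.2, 0.5, 6.5]
grip_width: 0.0312
grip_force: 40.9
clock: 36.32
position: [0.4837, -0.2677, 0.1962]
ee_rot: [-179.9, 0.2, -179.5]
wrist_force: [0.3, -0.0, 0.3]
grip_width: 0.0452
grip_force: 0.0
clock: 37.15
position: [0.4407, -0.3696, 0.1927]
ee_rot: [180.0, -0.0, -179.5]
wrist_force: [0.0, 0.4, -1.0]
grip_width: 0.0853
grip_force: 0.0
pos [ 0.4407 -0.3696  0.1927] yaw -179.52 shares(tool axes) [ 0.035 -0.006  3.418] turn -0.004185109840966561 t 37.1
cap [ 150  168   41   45 1413] [ 0.4402 -0.3683  0.071 ]
cap [ 264  217   86  113 5474] [ 0.528  -0.2465  0.071 ]
cap [   0  251   74   79 3564] [ 0.5457 -0.4905  0.071 ]
cap [130 308  33  22 604] [ 0.5672 -0.3904  0.071 ]
```

```bash
python3 -m jog '[[[0,0.02,0.2],0],[[0,0,0.5],0],[[0,0,0.6],0],[[0,0,0.6],0],[[0,0,0.6],0],[[0,0,0.5],0],[[0,0,0.3],0],[[0,0,0.12],0],[[0,0,0],0],[[0,0,0],0]]' 0
python3 -m jog '[[[0,0,0],0],[[0,0,0],0],[[0,0,0],0],[[0,0,0],0],[[0,0,0],0],[[0,0,0],0],[[0,0,0],0],[[0,0,-0.2],0],[[0,0,-0.5],0],[[0,0,-0.7],0]]' 255 40
python3 -m jog '[[[0,0,-0.7],0],[[0,0,-0.6],0],[[0,0,-0.3],0],[[0.03,0.15,0],0],[[0.1,0.4,0],0],[[0.13,0.55,0],0],[[0.13,0.55,0],0],[[0.1,0.4,0],0],[[0.04,0.2,0],0],[[0,0,0],0]]'
python3 -m jog '[[[0,0,0],0],[[0,0,0],0],[[0,0,0.2],0],[[0,0,0.3],0],[[0,0,0.2],0],[[0,0,0],0],[[0,0,0],0],[[0,0,0],0],[[0,0,0],0],[[0,0,0],0]]'
python3 -c "
from h import *
need([.4196,-.2786,.062],-179.5)"
```

```text
clock: 38.03
position: [0.4409, -0.3698, 0.0566]
ee_rot: [-180.0, 0.0, -179.5]
wrist_force: [0.2, -1.0, -0.4]
grip_width: 0.0856
grip_force: 0.0
clock: 38.87
position: [0.439, -0.3685, 0.111]
ee_rot: [179.8, -0.2, -179.5]
wrist_force: [-0.2, 0.1, -0.9]
grip_width: 0.0307
grip_force: 39.7
clock: 39.7
position: [0.4174, -0.2778, 0.1749]
ee_rot: [179.9, -0.1, -179.5]
wrist_force: [0.1, -0.4, -0.7]
grip_width: 0.0309
grip_force: 39.8
clock: 40.53
position: [0.4188, -0.28, 0.1485]
ee_rot: [-180.0, 0.0, -179.5]
wrist_force: [0.7, -0.2, 0.2]
grip_width: 0.0312
grip_force: 39.8
pos [ 0.4188 -0.28    0.1485] yaw -179.55 shares(tool axes) [-0.018  0.035  2.163] turn -0.009390491571855364 t 40.5
```

```bash
python3 -m jog '[[[-0.02,0.02,0.2],0],[[0,0,0.3],0],[[0,0,0.4],0],[[0,0,0.4],0],[[0,0,0.4],0],[[0,0,0.3],0],[[0,0,0.1],0],[[0,0,0.05],0],[[0,0,0.03],0],[[0,0,0],0]]'
python3 -m jog '[[[0,0,0],0],[[0,0,0],0],[[0,0,0],0],[[0,0,0],0],[[0,0,-0.1],0],[[0,0,-0.4],0],[[0,0,-0.7],0],[[0,0,-0.8],0],[[0,0,-0.8],0],[[0,0,-0.5],0]]' 120
python3 -m jog '[[[-0.2,-0.15,0],0],[[-0.45,-0.3,0],0],[[-0.6,-0.4,0],0],[[-0.6,-0.45,0],0],[[-0.6,-0.45,0],0],[[-0.6,-0.4,0],0],[[-0.5,-0.35,0],0],[[-0.3,-0.2,0],0],[[-0.11,-0.11,0],0],[[0,0,0],0]]' 0
python3 -c "
from h import *
need([.578,-.392,.056],-179.5)
c=snap('wrist','w18.png');caps(c,(150,0,500,330),amin=300)"
```

```text
clock: 41.37
position: [0.4194, -0.279, 0.0611]
ee_rot: [-180.0, 0.0, -179.5]
wrist_force: [0.3, -0.5, -1.7]
grip_width: 0.031
grip_force: 39.9
clock: 42.2
position: [0.4201, -0.2795, 0.1963]
ee_rot: [-179.9, 0.1, -179.5]
wrist_force: [0.2, -0.7, 0.3]
grip_width: 0.0454
grip_force: 0.0
clock: 43.03
position: [0.579, -0.3906, 0.1918]
ee_rot: [180.0, -0.0, -179.5]
wrist_force: [-0.8, 0.0, 0.0]
grip_width: 0.0857
grip_force: 0.0
pos [ 0.579  -0.3906  0.1918] yaw -179.55 shares(tool axes) [ 0.023 -0.035  3.396] turn -0.009657955873484525 t 43.0
cap [  47    0   17  167 2297] [ 0.4911 -0.4794  0.071 ]
cap [ 303   40   47   55 1840] [ 0.4817 -0.2678  0.071 ]
cap [ 148  168   42   47 1446] [ 0.5791 -0.3911  0.071 ]
cap [   0  251   74   79 3694] [ 0.6824 -0.5107  0.071 ]
cap [ 267  251   83   79 4324] [ 0.6808 -0.2615  0.071 ]
```

```bash
python3 -m jog '[[[0,0,0.2],0],[[0,0,0.5],0],[[0,0,0.6],0],[[0,0,0.6],0],[[0,0,0.6],0],[[0,0,0.5],0],[[0,0,0.3],0],[[0,0,0.1],0],[[0,0,0],0],[[0,0,0],0]]' 0
python3 -m jog '[[[0,0,0],0],[[0,0,0],0],[[0,0,0],0],[[0,0,0],0],[[0,0,0],0],[[0,0,0],0],[[0,0,0],0],[[0,0,-0.2],0],[[0,0,-0.5],0],[[0,0,-0.7],0]]' 255 40
python3 -m jog '[[[0,0,-0.7],0],[[0,0,-0.6],0],[[0,0,-0.3],0],[[0.04,0.2,0],0],[[0.15,0.6,0],0],[[0.2,0.8,0],0],[[0.2,0.8,0],0],[[0.15,0.6,0],0],[[0.1,0.39,0],0],[[0,0,0],0]]'
python3 -m jog '[[[0,0,0],0],[[0,0,0],0],[[0,0,0.2],0],[[0,0,0.3],0],[[0,0,0.2],0],[[0,0,0],0],[[0,0,0],0],[[0,0,0],0],[[0,0,0],0],[[0,0,0],0]]'
python3 -c "
from h import *
need([.5454,-.2553,.062],-179.5)"
```

```text
clock: 43.92
position: [0.5789, -0.3904, 0.0578]
ee_rot: [-180.0, 0.0, -179.5]
wrist_force: [0.5, -0.5, 0.3]
grip_width: 0.0855
grip_force: 0.0
clock: 44.75
position: [0.5769, -0.3889, 0.111]
ee_rot: [179.8, -0.3, -179.5]
wrist_force: [0.8, -0.4, -1.4]
grip_width: 0.0312
grip_force: 39.6
clock: 45.58
position: [0.5421, -0.2513, 0.1754]
ee_rot: [179.9, -0.2, -179.4]
wrist_force: [-0.2, -0.1, -1.8]
grip_width: 0.0309
grip_force: 39.8
clock: 46.42
position: [0.5443, -0.2549, 0.1493]
ee_rot: [-180.0, 0.0, -179.5]
wrist_force: [-0.0, -1.0, -1.4]
grip_width: 0.0311
grip_force: 39.8
pos [ 0.5443 -0.2549  0.1493] yaw -179.54 shares(tool axes) [-0.027 -0.008  2.183] turn -0.00884915548393792 t 46.4
```

```bash
python3 -m jog '[[[-0.02,0,0.2],0],[[0,0,0.3],0],[[0,0,0.4],0],[[0,0,0.4],0],[[0,0,0.4],0],[[0,0,0.3],0],[[0,0,0.1],0],[[0,0,0.05],0],[[0,0,0.05],0],[[0,0,0],0]]'
python3 -m jog '[[[0,0,0],0],[[0,0,0],0],[[0,0,0],0],[[0,0,0],0],[[0,0,-0.1],0],[[0,0,-0.4],0],[[0,0,-0.7],0],[[0,0,-0.8],0],[[0,0,-0.8],0],[[0,0,-0.5],0]]' 120
python3 -m jog '[[[-0.15,0,0],0],[[-0.3,0.02,0],0],[[-0.5,0.05,0],0],[[-0.55,0.05,0],0],[[-0.55,0.05,0],0],[[-0.5,0.05,0],0],[[-0.35,0,0],0],[[-0.2,0,0],0],[[-0.07,0,0],0],[[0,0,0],0]]' 0
python3 -c "
from h import *
need([.672,-.2465,.057],-179.5)
c=snap('wrist','w19.png');caps(c,(150,0,500,330),amin=300);caps(c,(500,50,640,330),amin=300)"
```

```text
clock: 47.25
position: [0.5449, -0.2549, 0.0615]
ee_rot: [-180.0, 0.0, -179.5]
wrist_force: [-0.3, -0.4, -0.4]
grip_width: 0.0308
grip_force: 39.8
clock: 48.08
position: [0.5457, -0.2552, 0.1965]
ee_rot: [-179.9, 0.2, -179.5]
wrist_force: [0.6, -0.5, 0.3]
grip_width: 0.0451
grip_force: 0.0
clock: 48.92
position: [0.6714, -0.2447, 0.1915]
ee_rot: [180.0, -0.1, -179.5]
wrist_force: [0.1, -0.0, 0.4]
grip_width: 0.0852
grip_force: 0.0
pos [ 0.6714 -0.2447  0.1915] yaw -179.53 shares(tool axes) [-0.019 -0.048  3.362] turn -0.005204784574442556 t 48.9
cap [ 131    0   48   52 1923] [ 0.543  -0.2558  0.071 ]
cap [ 217    0   58   56 2121] [ 0.5411 -0.1887  0.071 ]
cap [ 146  174   43   47 1472] [ 0.6764 -0.2463  0.071 ]
cap [ 253  188   48   47 1606] [ 0.6882 -0.1536  0.071 ]
cap [   0  251   74   79 4053] [ 0.7722 -0.364   0.071 ]
cap [ 267  251   83   79 4335] [ 0.7716 -0.1187  0.071 ]
cap [  30    0   82  146 9368] [ 0.6062 -0.0399  0.071 ]
cap [  99  109   41   33 1069] [0.6551 0.0197 0.071 ]
cap [ 37 172  53  62 796] [ 0.7274 -0.0223  0.071 ]
cap [ 88 205  23  45 456] [0.7509 0.0224 0.071 ]
cap [   0  250  115   30 1932] [ 0.7978 -0.0212  0.071 ]
```

```bash
python3 -m jog '[[[-0.11,-0.04,0.2],0],[[0,0,0.5],0],[[0,0,0.6],0],[[0,0,0.6],0],[[0,0,0.6],0],[[0,0,0.5],0],[[0,0,0.25],0],[[0,0,0.1],0],[[0,0,0],0],[[0,0,0],0]]' 0
python3 -m jog '[[[0,0,0],0],[[0,0,0],0],[[0,0,0],0],[[0,0,0],0],[[0,0,0],0],[[0,0,0],0],[[0,0,0],0],[[0,0,-0.3],0],[[0,0,-0.7],0],[[0,0,-0.8],0]]' 255 40
python3 -m jog '[[[0,0,-0.8],0],[[0,0,-0.5],0],[[0,0,-0.3],0],[[0.2,0.05,0],0],[[0.5,0.1,0],0],[[0.7,0.15,0],0],[[0.75,0.15,0],0],[[0.75,0.15,0],0],[[0.7,0.15,0],0],[[0.6,0.12,0],0]]'
python3 -m jog '[[[0.5,0.1,0],0],[[0.3,0.06,0],0],[[0.11,0.02,0],0],[[0,0,0],0],[[0,0,0],0],[[0,0,0.2],0],[[0,0,0.3],0],[[0,0,0.3],0],[[0,0,0.1],0],[[0,0,0],0]]'
python3 -c "
from h import *
need([.4709,-.2040,.062],-179.5)"
```

```text
clock: 49.8
position: [0.6764, -0.2469, 0.0598]
ee_rot: [-180.0, 0.1, -179.6]
wrist_force: [0.1, 0.3, -0.1]
grip_width: 0.0855
grip_force: 0.0
clock: 50.63
position: [0.6742, -0.2459, 0.1298]
ee_rot: [179.9, -0.3, -179.5]
wrist_force: [0.4, -0.3, 0.0]
grip_width: 0.0308
grip_force: 39.9
clock: 51.47
position: [0.5037, -0.2118, 0.1928]
ee_rot: [179.9, -0.2, -179.5]
wrist_force: [0.6, 0.2, -1.6]
grip_width: 0.0312
grip_force: 39.9
clock: 52.3
position: [0.471, -0.2059, 0.1573]
ee_rot: [179.9, -0.1, -179.5]
wrist_force: [-1.3, -0.3, -1.2]
grip_width: 0.031
grip_force: 39.9
pos [ 0.471  -0.2059  0.1573] yaw -179.54 shares(tool axes) [-0.004  0.045  2.383] turn -0.007095156463930152 t 52.3
```

```bash
python3 -m jog '[[[0,0.045,0.2],0],[[0,0,0.4],0],[[0,0,0.4],0],[[0,0,0.4],0],[[0,0,0.4],0],[[0,0,0.3],0],[[0,0,0.1],0],[[0,0,0.08],0],[[0,0,0.06],0],[[0,0,0],0]]'
python3 -m jog '[[[0,0,0],0],[[0,0,0],0],[[0,0,0],0],[[0,0,0],0],[[0,0,-0.1],0],[[0,0,-0.4],0],[[0,0,-0.7],0],[[0,0,-0.8],0],[[0,0,-0.8],0],[[0,0,-0.5],0]]' 120
python3 -m jog '[[[-0.2,0.05,0],0],[[-0.45,0.1,0],0],[[-0.65,0.15,0],0],[[-0.7,0.17,0],0],[[-0.7,0.17,0],0],[[-0.7,0.17,0],0],[[-0.7,0.17,0],0],[[-0.65,0.13,0],0],[[-0.45,0.08,0],0],[[-0.22,0.05,0],0]]' 0
python3 -m jog '[[[0,0,0],0],[[0,0,0],0],[[0,0,0],0],[[0,0,0],0],[[0,0,0],0],[[0,0,0],0],[[0,0,0],0],[[0,0,0],0],[[0,0,0],0],[[0,0,0],0]]'
python3 -c "
from h import *
need([.688,-.1545,.057],-179.5)
c=snap('wrist','w20.png');caps(c,(150,0,500,330),amin=300)"
```

```text
clock: 53.13
position: [0.4715, -0.2045, 0.0655]
ee_rot: [-180.0, 0.0, -179.5]
wrist_force: [0.4, -0.1, -0.8]
grip_width: 0.0305
grip_force: 39.9
clock: 53.97
position: [0.4721, -0.2048, 0.2008]
ee_rot: [-179.9, 0.2, -179.5]
wrist_force: [0.7, -0.4, 0.6]
grip_width: 0.0452
grip_force: 0.0
clock: 54.8
position: [0.6895, -0.1521, 0.1963]
ee_rot: [180.0, 0.0, -179.5]
wrist_force: [0.0, 0.8, -1.2]
grip_width: 0.0855
grip_force: 0.0
clock: 55.63
position: [0.6875, -0.1531, 0.1973]
ee_rot: [-180.0, -0.0, -179.5]
wrist_force: [0.6, 0.7, 0.2]
grip_width: 0.0852
grip_force: 0.0
pos [ 0.6875 -0.1531  0.1973] yaw -179.55 shares(tool axes) [-0.012 -0.036  3.507] turn -0.009181750987272608 t 55.6
cap [   4    0   58   32 1352] [ 0.5497 -0.256   0.071 ]
cap [ 96   0  45  22 726] [ 0.5479 -0.1915  0.071 ]
cap [ 297    0   49  173 7184] [ 0.5974 -0.0343  0.071 ]
cap [ 148  168   40   45 1381] [ 0.6885 -0.1546  0.071 ]
cap [   0  251   74   79 3959] [ 0.7928 -0.2753  0.071 ]
cap [ 267  251   83   79 4162] [ 0.7929 -0.0239  0.071 ]
```

```bash
python3 -m jog '[[[-0.01,-0.03,0.2],0],[[0,0,0.5],0],[[0,0,0.6],0],[[0,0,0.6],0],[[0,0,0.6],0],[[0,0,0.5],0],[[0,0,0.35],0],[[0,0,0.15],0],[[0,0,0],0],[[0,0,0],0]]' 0
python3 -m jog '[[[0,0,0],0],[[0,0,0],0],[[0,0,0],0],[[0,0,0],0],[[0,0,0],0],[[0,0,0],0],[[0,0,0],0],[[0,0,-0.3],0],[[0,0,-0.7],0],[[0,0,-0.8],0]]' 255 40
python3 -m jog '[[[0,0,-0.8],0],[[0,0,-0.5],0],[[0,0,-0.3],0],[[0.2,-0.05,0],0],[[0.5,-0.1,0],0],[[0.7,-0.15,0],0],[[0.75,-0.17,0],0],[[0.75,-0.17,0],0],[[0.75,-0.17,0],0],[[0.75,-0.17,0],0]]'
python3 -m jog '[[[0.75,-0.17,0],0],[[0.75,-0.17,0],0],[[0.6,-0.12,0],0],[[0.35,-0.07,0],0],[[0.15,-0.03,0],0],[[0,0,0],0],[[0,0,0],0],[[0,0,0],0],[[0,0,0],0],[[0,0,0],0]]'
python3 -c "
from h import *
need([.4080,-.2157,.062],-179.5)"
```

```text
clock: 56.52
position: [0.6884, -0.1544, 0.0577]
ee_rot: [-180.0, 0.0, -179.5]
wrist_force: [0.4, -0.3, 0.0]
grip_width: 0.0854
grip_force: 0.0
clock: 57.35
position: [0.6862, -0.1538, 0.1282]
ee_rot: [179.9, -0.3, -179.5]
wrist_force: [0.7, -0.6, -0.5]
grip_width: 0.031
grip_force: 39.9
clock: 58.18
position: [0.509, -0.1945, 0.1913]
ee_rot: [179.9, -0.2, -179.5]
wrist_force: [-0.0, 0.7, -1.0]
grip_width: 0.031
grip_force: 39.9
clock: 59.02
position: [0.4093, -0.2179, 0.1932]
ee_rot: [180.0, 0.0, -179.5]
wrist_force: [0.6, -0.6, -1.2]
grip_width: 0.0309
grip_force: 39.9
pos [ 0.4093 -0.2179  0.1932] yaw -179.5 shares(tool axes) [0.032 0.056 3.279] turn 0.00035745035919489967 t 59.0
```

Lower, release, rise, move off clear of the carrier and check.

```bash
python3 -m jog '[[[0.03,0.055,0.2],0],[[0,0,0.4],0],[[0,0,0.5],0],[[0,0,0.5],0],[[0,0,0.5],0],[[0,0,0.5],0],[[0,0,0.35],0],[[0,0,0.2],0],[[0,0,0.1],0],[[0,0,0.03],0]]'
python3 -m jog '[[[0,0,0],0],[[0,0,0],0],[[0,0,0],0],[[0,0,0],0],[[0,0,-0.1],0],[[0,0,-0.4],0],[[0,0,-0.7],0],[[0,0,-0.8],0],[[0,0,-0.8],0],[[0,0,-0.5],0]]' 120
python3 -m jog '[[[0,0,-0.5],0],[[0,0,-0.8],0],[[-0.3,0,-0.5],0],[[-0.5,0,0],0],[[-0.5,0,0],0],[[-0.3,0,0],0],[[0,0,0],0],[[0,0,0],0],[[0,0,0],0],[[0,0,0],0]]' 0
python3 - <<'E'
from h import *
np.set_printoptions(precision=4,suppress=True)
need([.4080,-.2157,.062])
c=snap('wrist','w21.png'); caps(c,(150,0,500,260),amin=200)
ctr=np.array([.4767,-.2355]); a=np.radians(10.5); ex=np.array([np.cos(a),np.sin(a)]); ey=np.array([-ex[1],ex[0]])
for i in(-64,0,64):
  for j in(-32,32): print(i,j,ctr+i/1000*ex+j/1000*ey)
E
```

```text
clock: 59.85
position: [0.407, -0.2156, 0.0619]
ee_rot: [180.0, -0.1, -179.5]
wrist_force: [-4.1, 1.6, 14.5]
grip_width: 0.0309
grip_force: 41.1
clock: 60.68
position: [0.4081, -0.2163, 0.1975]
ee_rot: [-179.9, 0.2, -179.5]
wrist_force: [0.3, 0.1, -0.3]
grip_width: 0.0455
grip_force: 0.0
clock: 61.52
position: [0.4702, -0.2152, 0.2658]
ee_rot: [180.0, -0.1, -179.6]
wrist_force: [0.0, -1.1, -0.2]
grip_width: 0.0855
grip_force: 0.0
pos [ 0.4702 -0.2152  0.2658] yaw -179.55 shares(tool axes) [ 1.55  -0.002  5.096] turn  t 61.5
cap [ 92   0  38  25 350] [ 0.3145 -0.2716  0.071 ]
cap [153  94  35  35 859] [ 0.4071 -0.2149  0.071 ]
cap [  87  106   38   35 1020] [ 0.4189 -0.2794  0.071 ]
cap [ 307  132   43  128 4452] [ 0.4919 -0.0434  0.071 ]
cap [164 158  33  37 894] [ 0.4731 -0.2041  0.071 ]
cap [101 168  35  37 936] [ 0.4848 -0.2694  0.071 ]
cap [176 218  31  37 900] [ 0.5414 -0.1917  0.071 ]
cap [115 223  33  37 930] [ 0.5476 -0.2565  0.071 ]
-64 -32 [ 0.4196 -0.2786]
-64 32 [ 0.4079 -0.2157]
0 -32 [ 0.4825 -0.267 ]
0 32 [ 0.4709 -0.204 ]
64 -32 [ 0.5455 -0.2553]
64 32 [ 0.5338 -0.1924]
```

Run:
```python
from h import *
t=snap('top','t22.png'); a=cv2.imread('pics/top0.png').astype(int); b=cv2.imread('pics/t22.png').astype(int)
d=np.abs(a-b).max(2)
for n,(u0,v0,u1,v1) in dict(carton=(178,98,228,140),spray=(268,90,300,126),bench_betw=(216,140,232,250)).items(): print(n,d[v0:v1,u0:u1].mean(),(d[v0:v1,u0:u1]>30).sum())
print(env.observe()['clock']); print(env.job_done())
```

```text
carton 4.266666666666667 0
spray 4.212673611111111 0
bench_betw 4.373295454545454 0
61.6167
the job is handed in; nothing more can be done
None
```

The job is handed in at 61.6 s: all three cartridges are in the tub, the empty tray is back within about 2 mm of the mat's centre and square, and all five empty cells hold an upright bottle; the carton and tall bottle did not move, and the stock bottle is still in its cell.

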